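Clip the long sample tube into the tube mixer

TASK

Take the long capped tube from the white tube rest and press it down into the two spring clips on the mixer's springy platform, round end towards the hood, until both clips have snapped around it with the round end still outside the hood. Then slide it along the clips into the hood until its round end touches the rubber stop, and let go. It is glass: be gentle, never press it hard against the rests under it or against the stop, and leave everything else where it is.

Things in the scene. Friction and masses are not known exactly. Their poses are not given: they have to be found in the camera images.
- tube: The long tube: amber glass, 25 mm across, round end, black screw cap (30 mm across, 25 mm long), 160 mm long in all, about 100 g, lying level in one lane of the tube rest, axis 40 mm above the table. Origin on its axis 58 mm from the round end, near the centre of mass; x along the tube to the round end. Glass spans x = -77 to +58 mm, cap x = -102 to -77 mm.
- tube_tip (a point): The apex of the long tube's round end, on its axis. The tube may pivot in a grasp, so that one clip can snap before the other.
- rest: White tube rest, fixed on the table, base plate 150 x 170 x 8 mm; origin at the centre of its underside. Two lanes along its x at y = +45 and -45 mm, each with two V supports 8 mm wide, up to 40 mm above the table, at x = +32 and -34 mm; a tube can be grasped across between them. One lane holds the long tube, the other a short one, round ends to +x.
- platform: Sprung platform (aluminium plate 170 x 70 mm) on the white mixer housing (200 x 110 x 40 mm, fixed). Origin: on the axis of a seated tube at the face of the rubber stop, 110 mm above the table at rest; a tube that is home has its round end here. x runs along the tube axis into the hood, z up. Plate top at z = -34 mm. Reads live as it sinks.
- press_point (a point): Point of the platform on the seated axis at its x = -76 mm, midway between the clips. With the tube's origin over it, the round end is 6 mm outside the hood. Pressed, the platform sinks: 1 N starts it, then 0.45 N per mm, to a hard end at 26 mm. So the tube must go well below the resting seat height before the clips give; then the platform springs up to it and the force falls.
- clip_far (a point): Seated-axis point in the spring clip next to the hood, at the platform's x = -32 mm: two sprung steel fingers 10 mm wide, flared mouth, tops 22 mm above the axis. A tube meets the lips with its axis 21 mm above the seat; pressing it past the lips of both clips at once takes about 10 to 15 N. Each snaps by itself.
- clip_near (a point): The same in the other clip, at the platform's x = -118 mm. Between the clips 76 mm of the tube is free to hold from above. A tube in both clips is held firmly; sliding it along them takes 4 to 11 N.
- hood_mouth (a point): Centre of the mouth of the grey hood, on the seated axis at the platform's x = -12 mm. The hood is a roofed square pocket 29 mm wide inside and 12 mm deep to the stop; outside 37 mm wide, its top 20 mm above the axis. The tube can enter only lengthwise.
- saddles: Two black rubber rests under the clips, fixed to the platform at its x = -32 and -118 mm, tops 12.5 mm below the seated axis; a seated tube lies on both. Its origin and axes are the platform's. More than 35 N between tube and rests could crack the glass.
- bumper: The rubber stop in the hood, an 18 mm disc; origin at the centre of its face, at the platform's x = 0 when free. It gives along x: 0.75 N at first, then 1.5 N per mm, to a hard end at 6 mm. More than 20 N on it could crack the glass.
- short_tube: A shorter, thinner amber tube (16 mm in diameter, 100 mm long, black cap 20 mm) in the other lane of the rest; not to be moved. Origin on its axis 45 mm from its round end, x towards the round end.
- beaker: Glass beaker, 72 mm wide, 85 mm tall; bystander, origin at the centre of its underside.
- reagent_jar: Amber jar, 64 mm wide, 120 mm tall; bystander, origin at the centre of its underside.
- wash_bottle: White plastic bottle, 68 mm wide, 160 mm tall; bystander, origin at the centre of its underside.
- flask: Conical glass flask, 80 mm wide, 105 mm tall; bystander, origin at the centre of its underside.
Mind the look-alikes: they are no part of the job. Of the things that look like the part that bears platform, the smaller one is meant. Leave any turquoise look-alike of the tube alone.

How it is judged:
By the outcome, as a careful person would: the job done as asked, in the order asked, and still so for the second after the job is handed in, with the robot touching nothing.
It also fails if it takes over 72 s, if anything falls off the work surface, if the arm or the gripper's body presses on something with over 40 N, if the wrist force passes 120 N, or if a joint passes its speed limit or range.

ROBOT

A 7-joint arm with a two-finger parallel gripper is mounted at the origin on the work surface. World frame = base frame: x ahead of the robot, y to its left, z up, the work surface at z = 0. Lengths are in m, angles in rad, forces in N, time in s.
With the tool pointing down it reaches from about 0.35 to 0.9 m from the base axis. Payload 7.2 kg.
Tool frame: the origin (TCP) lies midway between the tips of the shut fingers; the grasp point (between the pads) lies bot.grip_point_offset behind it (bot.grip_point_offset is the distance from the TCP to the grasp point, in m); z points along the fingers, y is the line along which they close (so a half turn about z gives the same grasp; the last joint's range is limited). The gripper opens to 88 mm and grips with 3 to 60 N. Pads are 20 mm wide; open, the fingers measure 115 mm over their backs; the gripper's body (75 mm by 178 mm) begins 61 mm behind the grasp point.
Start: joints at [1.245, 0.411, -0.013, 1.596, 0.006, 1.134, -0.082], TCP at [0.159, -0.604, 0.223] pointing down, gripper open.
Joint ranges: [-2.95, 2.95], [-0.29, 1.99], [-1.47, 1.44], [0.14, 2.54], [-1.03, 4.17], [0.13, 1.85], [-2.86, 2.86]. Speed limits (rad/s): [2.39, 2.39, 3.01, 3.01, 3.14, 3.14, 3.14].

INTERFACE

Orientations are given as a 3x3 rotation matrix whose columns are the frame's x, y, z axes.
In Python, from station import bot gives the robot as it stands. The module is installed in compiled form; this text tells all that it offers. Calls block until the motion is done:
- bot.goto(position, orientation): joint-space move of the TCP to a pose.
- bot.line_to(position, attitude=None, rate=0.15): straight line of the TCP; attitude=None keeps the orientation; rate is the mean speed in m/s.
- bot.movej(angles): joint-space move.
- bot.grip(opening, newtons=None): finger opening in m; newtons is the grip in N (None keeps the last); returns when the fingers have stopped.
- bot.pause(seconds).
- bot.solve_ik(position, orientation): joint angles nearest the present ones, or None.
- bot.sense(): the state.
- bot.get_image(name): name is "scene" or "top" or "wrist"; returns a dict with "image" (384x512x3 uint8, red, green, blue), "fx", "fy", "cx", "cy" (pixels), "eye" and "orientation" of the camera in the world; the wrist camera has in their place "mount" (4x4, takes a point from camera to tool coordinates, whose origin is the TCP and whose axes are the flange's). Camera axes: x right, y up, looking along -z (the intrinsics and any distortion apply to the point x, -y, -z); pixel columns grow to the right and rows downward; lengths in m; the calibration is good to about 2 mm. A picture is of the moment at which its call begins: read the wrist's pose just before it. There is no depth.
A pose or a line that the arm cannot do raises bot.PlanningError and nothing moves.
- bot.finish_job(): hands the job in; it is judged then, once.
The state is a dict: "time_s": time; "joint_pos": joint angles; "joint_velocities": joint speeds; "joint_efforts": joint torques, N m; "tcp_pos": TCP position; "orientation": TCP orientation; "force": force on the tool from outside, world axes, zero at the start; "wrist_torque": the same for the moment, N m; "gripper_width": finger opening in m; "finger_force": force on a finger pad.
Only numpy, scipy, OpenCV 4.12 (cv2) and the standard library are available. Lean on these libraries where they do the work, as an engineer would, in place of code of your own. Each camera call takes 0.05 s, during which the arm holds its last target. There are 200 camera calls.

## Working session

There is one attempt and no reset: what is moved stays moved. The work goes in short steps, each a Python script; the robot and the scene stay as the last script left them, time stands still between calls to the robot, and variables do not carry over. Pictures are saved under pics/ and viewed, at most 10 in all, crops included, and the job is handed in when it is done.

```bash
mkdir -p pics; ls
python3 - <<'E'
from station import bot
import cv2,numpy as np
s=bot.sense();print(s['time_s'],s['tcp_pos'],bot.grip_point_offset,s['gripper_width'],s['force']);print(np.round(s['orientation'],3).tolist())
for n in("scene","top"):
    d=bot.get_image(n);cv2.imwrite(f"pics/{n}0.png",d["image"][:,:,::-1])
    print(n,{k:(np.round(v,4).tolist()) for k,v in d.items() if k!="image"})
a=cv2.imread("pics/scene0.png");b=cv2.imread("pics/top0.png")
d=bot.get_image("wrist");print({k:(np.round(v,4).tolist()) for k,v in d.items() if k!="image"})
E
```

```text
pics
0.0 [ 0.15919013 -0.60386774  0.22183809] 0.0187 0.08753278644749513 [ 0.17086452 -0.20692507  0.37758472]
[[0.967, 0.255, -0.0], [0.255, -0.967, 0.002], [-0.0, -0.002, -1.0]]
scene {'fx': 354.3445, 'fy': 354.3445, 'cx': 250.6032, 'cy': 193.1963, 'eye': [0.993, -0.1575, 0.9944], 'orientation': [[0.2889, -0.8254, 0.485], [0.9573, 0.2457, -0.1521], [0.0064, 0.5082, 0.8612]]}
top {'fx': 456.045, 'fy': 456.045, 'cx': 259.2266, 'cy': 193.1885, 'eye': [0.239, 0.0137, 1.2176], 'orientation': [[-0.0613, 0.9743, -0.2168], [-0.9981, -0.0605, 0.0103], [-0.0031, 0.217, 0.9762]]}
{'fx': 289.6875, 'fy': 289.6875, 'cx': 255.0835, 'cy': 190.8022, 'mount': [[-0.0006, 0.9581, 0.2866, 0.0791], [1.0, 0.0006, -0.0, -0.0003], [-0.0002, 0.2866, -0.9581, -0.162], [0.0, 0.0, 0.0, 1.0]]}
```

View pics/top0.png

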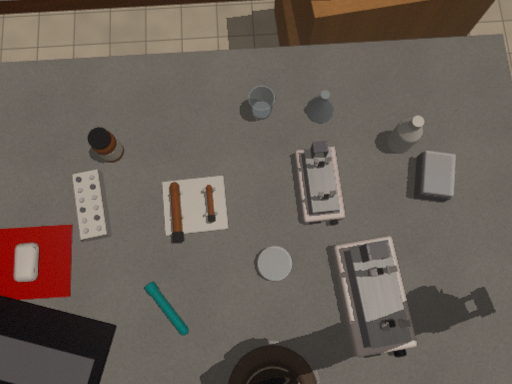

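View pics/scene0.png

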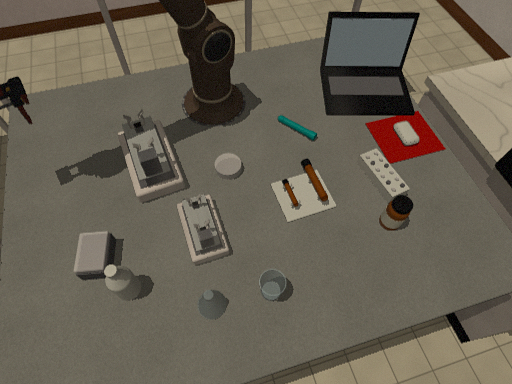

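The top view shows two mixers: a large one at about (375,295) and a small one at about (321,185). The small one is meant, and its hood is at (320,149), towards +x. For the tubes there is a long amber one at (176,211), round end up and cap at (178,237), a short amber one at (210,203), and a turquoise look-alike at (166,308), which is not wanted. Next I'll get rough positions by ray casting, then take wrist views.

```bash
cat > h.py <<'E'
from station import bot
import cv2,numpy as np
def cam(n):
    s=bot.sense() if n=="wrist" else None
    d=bot.get_image(n)
    if n=="wrist":
        T=np.eye(4);T[:3,:3]=s['orientation'];T[:3,3]=s['tcp_pos'];M=T@d['mount'];d['eye']=M[:3,3];d['orientation']=M[:3,:3]
    return d
def ray(d,uv):
    u,v=np.asarray(uv,float).T
    r=np.stack([(u-d['cx'])/d['fx'],-(v-d['cy'])/d['fy'],-np.ones_like(u)],-1)@np.array(d['orientation']).T
    return np.array(d['eye']),r
def onz(d,uv,z):
    e,r=ray(d,np.atleast_2d(uv));return e+r*((z-e[2])/r[:,2])[:,None]
def proj(d,p):
    c=(np.atleast_2d(p)-d['eye'])@np.array(d['orientation']);return np.stack([d['cx']-d['fx']*c[:,0]/c[:,2],d['cy']+d['fy']*c[:,1]/c[:,2]],-1)
def down(ang): # tool x at angle ang in the world, z down
    c,s=np.cos(ang),np.sin(ang);return np.array([[c,s,0],[s,-c,0],[0,0,-1.]])
def save(d,n): np.savez(n+".npz",**{k:d[k] for k in d});cv2.imwrite(f"pics/{n}.png",d["image"][:,:,::-1])
def load(n): return dict(np.load(n+".npz"))
E
python3 - <<'E'
from h import *
np.set_printoptions(precision=3,suppress=True)
d=cam("top")
print("tube",onz(d,[[175,183],[178,240]],.04))
print("rest corners",onz(d,[[163,181],[224,178],[227,229],[165,234]],.008))
print("small housing top",onz(d,[[297,152],[334,148],[344,213],[302,220]],.04))
print("large",onz(d,[[337,247],[388,238],[413,343],[360,355]],.04))
print("hood",onz(d,[[320,149]],.13))
E
```

```text
tube [[0.542 0.223 0.04 ]
 [0.39  0.219 0.04 ]]
rest corners [[0.558 0.262 0.008]
 [0.556 0.095 0.008]
 [0.415 0.093 0.008]
 [0.412 0.258 0.008]]
small housing top [[ 0.608 -0.107  0.04 ]
 [ 0.613 -0.208  0.04 ]
 [ 0.434 -0.217  0.04 ]
 [ 0.422 -0.106  0.04 ]]
large [[ 0.346 -0.19   0.04 ]
 [ 0.361 -0.324  0.04 ]
 [ 0.1   -0.354  0.04 ]
 [ 0.08  -0.22   0.04 ]]
hood [[ 0.584 -0.156  0.13 ]]
```

```bash
python3 - <<'E'
from h import *
bot.goto([.50,-.16,.33],down(0));d=cam("wrist");save(d,"mix1")
bot.goto([.47,.18,.24],down(0));d=cam("wrist");save(d,"rest1")
s=bot.sense();print(s['time_s'],s['tcp_pos'],s['joint_pos'])
E
python3 -c "
import cv2
a=cv2.imread('pics/mix1.png');b=cv2.imread('pics/rest1.png')
cv2.imwrite('pics/both.png',cv2.vconcat([cv2.resize(a,(400,300)),cv2.resize(b,(400,300))]))"
```

```text
3.675 [0.47083787 0.17858449 0.24017035] [ 0.09668698  0.25318259 -0.6582701   1.82872222  0.17202848  1.11669557
 -2.19517487]
```

View pics/mix1.png

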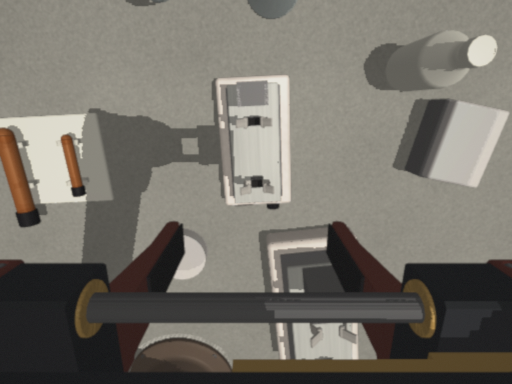

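View pics/rest1.png

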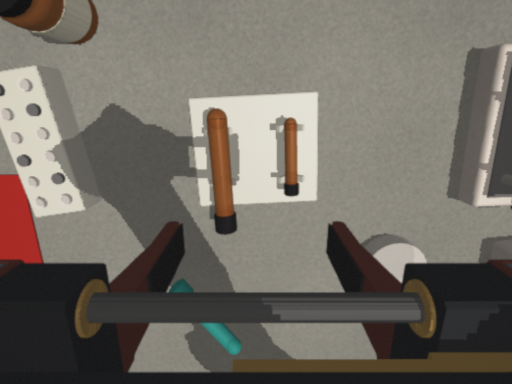

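The rest view shows the long tube running from (217,110) to (226,232), with its cap at the bottom, and the short tube at (290,155). The mixer view shows the hood at (252,93) and the clips at about (254,121) and (257,183). I'll fit the tube axis, then take a closer mixer view and a confirming crop.

```bash
cat > tube.py <<'E'
from h import *
np.set_printoptions(precision=4,suppress=True)
def tubefit(d,z,box):
    im=d['image'];hsv=cv2.cvtColor(im,cv2.COLOR_RGB2HSV)
    m=cv2.inRange(hsv,(3,120,50),(18,255,255));mm=np.zeros_like(m);u0,v0,u1,v1=box;mm[v0:v1,u0:u1]=m[v0:v1,u0:u1]
    n,l,st,c=cv2.connectedComponentsWithStats(mm);k=1+np.argmax(st[1:,4]);m=(l==k)
    rows=np.where(m.any(1))[0];r0,r1=rows[0],rows[-1]
    mid=[];w=[]
    for r in range(r0+14,r1-6):
        x=np.where(m[r])[0];mid.append((x.mean(),r));w.append(len(x))
    P=onz(d,np.array(mid),z);f=np.polyfit(P[:,0],P[:,1],1)
    top=onz(d,[[np.where(m[r0])[0].mean(),r0-.5]],z)[0];bot_=onz(d,[[np.where(m[r1])[0].mean(),r1+.5]],z)[0]
    return f,top,bot_,np.median(w),st[k]
E
python3 - <<'E'
from tube import *
d=load("rest1");f,t,b,w,st=tubefit(d,.04,(195,80,245,260));print("slope,icpt",f,"tip",t,"capjoint",b,w,st, "L",np.linalg.norm(t-b))
dt=cam("top");g=onz(dt,[[160,185]],0)
bot.goto([.46,-.16,.25],down(0));d=cam("wrist");save(d,"mix2")
c=d['image'][0:230,120:400];cv2.imwrite("pics/mix2c.png",cv2.resize(c,None,fx=2.6,fy=2.6,interpolation=2)[:,:,::-1])
print(bot.sense()['time_s'],d['eye'])
E
```

```text
slope,icpt [0.0451 0.2017] tip [0.545  0.2258 0.04  ] capjoint [0.4058 0.2221 0.04  ] 18.0 [ 207  109   27  108 1913] L 0.13929719776611374
5.0583 [ 0.5394 -0.1583  0.4122]
```

View pics/mix2c.png

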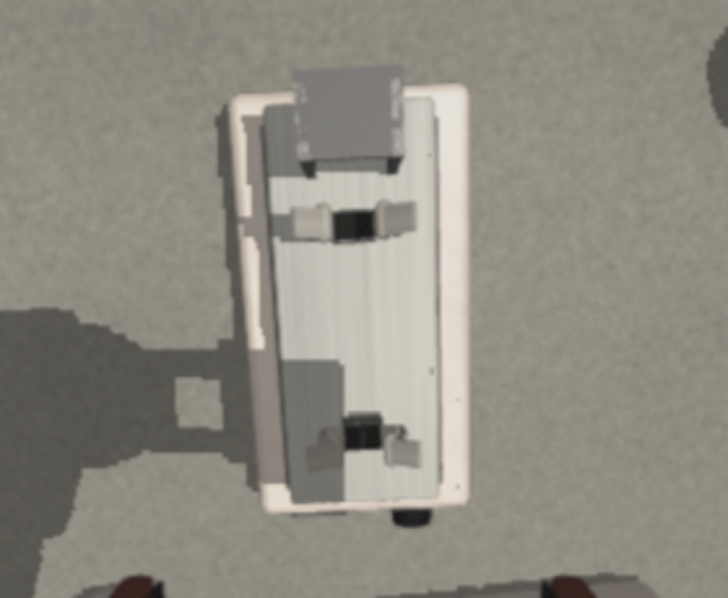

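The crop confirms the small mixer. The hood roof's front edge runs from (302,160) to (403,155), the far clip's flare tops are at (292..416, 219), the near clip's at (307..420, 451), and the plate corners are clear. I'll compute the pose from these.

Run:
```python
from h import *
np.set_printoptions(precision=4,suppress=True)
d=load("mix2")
px=lambda L:np.array(L,float)/2.6+[120-.3,-.3]
h=onz(d,px([[294,70],[402,66],[403,156],[302,160]]),.13);print("hood",h, h.mean(0))
print(np.linalg.norm(h[0]-h[1]),np.linalg.norm(h[2]-h[3]),np.linalg.norm(h[0]-h[3]))
far=onz(d,px([[292,206],[292,238],[331,206],[331,239],[377,200],[377,236],[416,202],[416,234]]),.132);print("far",far.mean(0))
near=onz(d,px([[308,438],[308,471],[341,465],[386,466],[420,434],[420,468]]),.132);print("near",near)
s=onz(d,px([[331,208],[375,208],[344,414],[382,414]]),.0975);print("sadtopback",s)
p=onz(d,px([[265,106],[433,98],[438,499],[290,502]]),.076);print("plate",p,p.mean(0))
q=onz(d,px([[232,96],[467,86],[468,502],[265,512]]),.04);print("housing",q,q.mean(0))
```

```text
hood [[ 0.6041 -0.1389  0.13  ]
 [ 0.6053 -0.175   0.13  ]
 [ 0.5777 -0.1759  0.13  ]
 [ 0.5764 -0.1411  0.13  ]] [ 0.5908 -0.1577  0.13  ]
0.03610953692715983 0.03483332914332552 0.027789903462886456
far [ 0.5567 -0.159   0.132 ]
near [[ 0.479  -0.1417  0.132 ]
 [ 0.4661 -0.1415  0.132 ]
 [ 0.4685 -0.1542  0.132 ]
 [ 0.4681 -0.1714  0.132 ]
 [ 0.4806 -0.1841  0.132 ]
 [ 0.4673 -0.1845  0.132 ]]
sadtopback [[ 0.5633 -0.1501  0.0975]
 [ 0.5634 -0.1673  0.0975]
 [ 0.4819 -0.155   0.0975]
 [ 0.4819 -0.171   0.0975]]
plate [[ 0.6035 -0.1232  0.076 ]
 [ 0.6064 -0.1908  0.076 ]
 [ 0.438  -0.1985  0.076 ]
 [ 0.4365 -0.1295  0.076 ]] [ 0.5211 -0.1605  0.076 ]
housing [[ 0.6144 -0.1049  0.04  ]
 [ 0.6184 -0.2093  0.04  ]
 [ 0.4255 -0.2184  0.04  ]
 [ 0.42   -0.1133  0.04  ]] [ 0.5196 -0.1615  0.04  ]
```

Run:
```python
from tube import *
A=.045;u=np.array([np.cos(A),np.sin(A),0])
bot.goto([.475,.2235,.17],down(A));bot.grip(.055,5)
d=cam("wrist");save(d,"rest2")
f,t,b,w,st=tubefit(d,.04,(190,20,330,290));print(f,t,b,w,st)
s=bot.sense();print(s['time_s'],s['tcp_pos'],s['force'],s['joint_pos'])
cv2.imwrite("pics/rest2c.png",cv2.resize(d['image'][:,130:390],None,fx=1.5,fy=1.5)[:,:,::-1])
```

```text
[0.0461 0.2012] [0.5443 0.2265 0.04  ] [0.4044 0.2197 0.04  ] 22.0 [ 244  115   24  130 2825]
7.2583 [0.475  0.2235 0.17  ] [-1.0085  0.138   1.0848] [ 0.1187  0.4193 -0.8304  1.859   0.3603  1.0205 -2.3868]
```

View pics/rest2c.png

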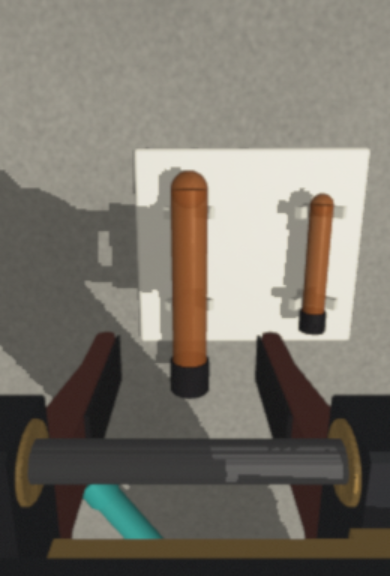

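Lane clear: the supports are at crop rows 212 and 302, so the grasp at the tube origin falls between them. Grasping now.

Run:
```python
from tube import *
A=.0455;g=bot.grip_point_offset
x=.4863;y=.0461*x+.2012
bot.goto([x,y,.10],down(A));bot.line_to([x,y,.04-g],rate=.08)
bot.grip(.0,10);bot.grip(.0,45)
s=bot.sense();print(s['time_s'],s['tcp_pos'],s['force'],s['gripper_width'],s['finger_force'])
bot.line_to([x,y,.06],rate=.06);bot.line_to([x,y,.22],rate=.15)
s=bot.sense();print(s['time_s'],s['tcp_pos'],s['force'],s['wrist_torque'],s['gripper_width'],s['finger_force'])
# travel above the clips
P=np.array([.5136,-.1611]);
try: bot.line_to([P[0],P[1],.22],rate=.2)
except bot.PlanningError as e: print(e);bot.goto([P[0],P[1],.22],down(A))
bot.pause(.3);d=cam("wrist");save(d,"held")
f,t,b,w,st=tubefit(d,.2387,(150,0,360,330));print(f,t,b,w,st)
s=bot.sense();print(s['time_s'],s['tcp_pos'],s['force'],s['wrist_torque'],s['joint_pos'])
cv2.imwrite("pics/heldc.png",cv2.resize(d['image'][:,100:420],None,fx=1.5,fy=1.5)[:,:,::-1])
```

```text
9.5667 [0.4864 0.2233 0.0214] [ 0.2684 -1.4532  3.3885] 0.024243001512253018 45.00066161155701
11.575 [0.4859 0.2232 0.2191] [ 0.1689 -1.2505 -1.5748] [-0.003   0.025  -0.0254] 0.02405272387828832 44.99938130378723
[ 0.0486 -0.1854] [ 0.5735 -0.1577  0.2387] [ 0.4886 -0.1632  0.2387] 45.0 [ 227  145   54  148 6482]
14.0 [ 0.5136 -0.1609  0.22  ] [-0.9273 -0.137  -0.4231] [0.0678 0.0312 0.0099] [ 0.795   0.3569 -0.7354  1.7741  0.2646  1.1119 -1.5526]
```

View pics/heldc.png

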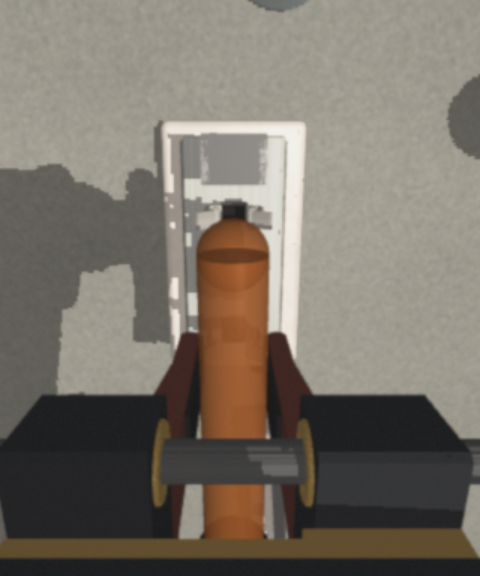

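The held tube is straight and level in the fingers, tip at crop (233,220), with the far clip at (233,213) just beyond it and the hood's front edge at row about 185. I'll cross-check the mixer position from this view before pressing.

Run:
```python
from h import *
np.set_printoptions(precision=4,suppress=True)
d=load("held");px=lambda L:np.array(L,float)/1.5+[100-.2,-.2]
h=onz(d,px([[202,135],[267,135],[267,185],[202,185]]),.13);print(h,h.mean(0))
c=onz(d,px([[197,207],[197,226],[272,207],[272,226]]),.132);print(c,c.mean(0))
print(onz(d,px([[163,123],[305,123]]),.04))
im=d['image'];m=cv2.inRange(cv2.cvtColor(im,cv2.COLOR_RGB2HSV),(3,120,50),(18,255,255))
e,R=d['eye'],d['orientation']
for r in range(170,225,9):
    x=np.where(m[r,150:360])[0]+150;L=(x[0]-.5-d['cx'])/d['fx'];Rr=(x[-1]+.5-d['cx'])/d['fx']
    # depth along cam z: half angular width -> distance of the axis
    v=-(r-d['cy'])/d['fy'];k=np.hypot(1,v);al=(np.arctan(Rr/k)-np.arctan(L/k))/2;D=.0125/np.sin(al)
    mid=(L+Rr)/2;q=np.array([mid,v,-1]);q/=np.linalg.norm(q);print(r,len(x),e+R@q*D)
```

```text
[[ 0.6031 -0.1394  0.13  ]
 [ 0.6047 -0.175   0.13  ]
 [ 0.578  -0.1768  0.13  ]
 [ 0.5764 -0.1401  0.13  ]] [ 0.5906 -0.1579  0.13  ]
[[ 0.5642 -0.1377  0.132 ]
 [ 0.5533 -0.1379  0.132 ]
 [ 0.5661 -0.1804  0.132 ]
 [ 0.5553 -0.1811  0.132 ]] [ 0.5597 -0.1593  0.132 ]
[[ 0.614  -0.1043  0.04  ]
 [ 0.6187 -0.209   0.04  ]]
170 48 [ 0.5596 -0.158   0.2339]
179 47 [ 0.5543 -0.1585  0.2321]
188 47 [ 0.5497 -0.1587  0.2335]
197 45 [ 0.5431 -0.159   0.2284]
206 45 [ 0.5383 -0.1593  0.2298]
215 45 [ 0.5335 -0.1595  0.2313]
224 52 [ 0.5453 -0.1585  0.2716]
```

```bash
cat > press.py <<'E'
from tube import *
g=bot.grip_point_offset
def rd(f0):
    a=[]
    for _ in range(4): bot.pause(.02);s=bot.sense();a.append(np.r_[s['force'],s['wrist_torque']])
    return s,np.mean(a,0)-f0
def report(s,f):
    z=s['tcp_pos'][2]+g;sink=max(0,(f[2]-1)/.45)
    print("t%.1f z%.1f F %s T %s rel~%.1f"%(s['time_s'],z*1e3,np.round(f[:3],1),np.round(f[3:],2),z*1e3+sink-110));return z*1e3+sink-110
E
python3 - <<'E'
from press import *
x,y=.513,-.1613
bot.line_to([x,y,.14-g],rate=.1);bot.pause(.3);s,f0=rd(0);print(f0,s['tcp_pos']);np.save("f0.npy",f0)
z=.132
peak=0
while z>.092:
    bot.line_to([x,y,z-g],rate=.02);s,f=rd(f0);r=report(s,f);peak=max(peak,f[2])
    if f[2]>20 or (peak>5 and f[2]<peak-2.5): break
    z-=.003
E
```

```text
[-0.092   0.03   -0.511   0.0168 -0.0051  0.0031] [ 0.5131 -0.1614  0.1215]
t16.1 z132.0 F [ 0.5  0.2 -0.4] T [ 0.02 -0.   -0.01] rel~22.0
t16.5 z129.1 F [0.1 0.3 1.6] T [ 0.09 -0.05 -0.05] rel~20.5
t16.9 z126.1 F [0.3 0.7 2.9] T [ 0.15 -0.09 -0.02] rel~20.2
t17.2 z123.1 F [0.8 0.5 4.3] T [ 0.18 -0.08 -0.04] rel~20.5
t17.6 z120.2 F [0.3 0.7 5.8] T [ 0.18 -0.04 -0.02] rel~20.7
t17.9 z117.3 F [-0.4  0.5  7.5] T [ 0.19  0.06 -0.04] rel~21.8
t18.3 z114.4 F [-0.7  1.   8.1] T [ 0.21  0.16 -0.06] rel~20.3
t18.7 z111.6 F [-1.   0.5  9.5] T [ 0.21  0.24 -0.04] rel~20.3
t19.1 z108.7 F [-1.1  0.9 10.6] T [ 0.18  0.29 -0.03] rel~20.0
t19.4 z105.9 F [-0.8  0.5 12. ] T [ 0.13  0.23 -0.01] rel~20.3
t19.8 z102.2 F [1.2 0.4 3.6] T [ 0.13 -0.25  0.01] rel~-1.9
```

The force fell from 12 N to 3.6 N and the height now matches the seat (relative height about 0), so both clips seem to have snapped. I'll ease up to rest height and check.

Run:
```python
from press import *
f0=np.load("f0.npy");x,y=.513,-.1613
for z in(.106,.1095):
    bot.line_to([x,y,z-g],rate=.02);s,f=rd(f0);report(s,f)
d=cam("wrist");save(d,"seat");e=cam("scene");save(e,"scn");e=cam("top");save(e,"top2")
a=cv2.resize(d['image'][60:270,150:360],(400,400),interpolation=2);b=cv2.resize(load("scn")['image'][175:275,155:255],(400,400),interpolation=2)
cv2.imwrite("pics/seat.png",cv2.hconcat([a,b])[:,:,::-1])
```

```text
t20.2 z106.1 F [3.1 0.7 2.2] T [ 0.15 -0.59  0.03] rel~-1.3
t20.6 z109.5 F [3.7 1.  0.8] T [ 0.18 -0.69  0.03] rel~-0.5
```

View pics/seat.png

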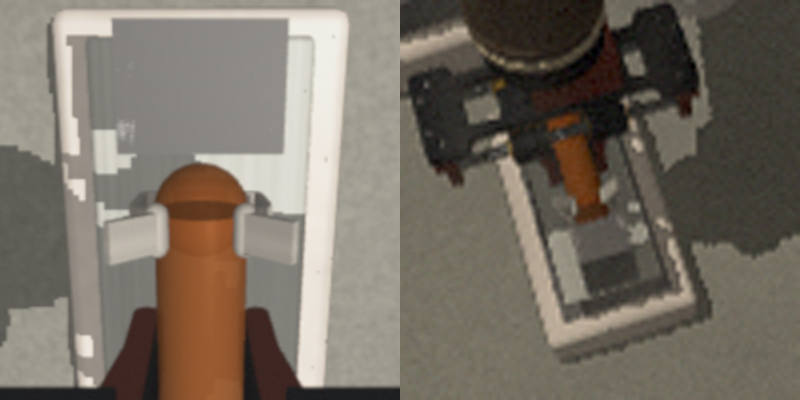

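The tube is inside the far clip, tip at (203,165), just short of the hood's front edge at row 153. The force-derived height (about 0, level) says the near clip is seated too. Now the slide, in small steps with the force watched.

Run:
```python
from press import *
d=load("seat")
print("tip",onz(d,[[256.6,146.6]],.11),"hood",onz(d,[[256,140.3]],.13))
f0=np.load("f0.npy");x,y=.513,-.1613;u=np.array([1,.045,0])/np.hypot(1,.045);p0=np.array([x,y,.1098-g])
k=0;pl=[]
while k<.0225:
    k+=.002 if k<.0135 else .0007
    bot.line_to(p0+k*u,rate=.015);s,f=rd(f0)
    a=(s['tcp_pos']-p0)@u;ff=-f[:3]@u
    print("t%.1f cmd%.1f act%.2f push%.2f Fz%.1f Fy%.1f"%(s['time_s'],k*1e3,a*1e3,ff,f[2],f[1]))
    if .003<a<.014: pl.append(ff)
    if ff>15 or (k>.014 and ff>np.median(pl)+2.5): break
print(np.median(pl))
```

```text
tip [[ 0.572  -0.1589  0.11  ]] hood [[ 0.5774 -0.1583  0.13  ]]
t21.1 cmd2.0 act0.33 push3.93 Fz0.9 Fy1.1
t21.4 cmd4.0 act3.85 push3.52 Fz-0.9 Fy0.9
t21.8 cmd6.0 act6.18 push2.68 Fz-2.4 Fy0.8
t22.1 cmd8.0 act8.13 push2.36 Fz-2.9 Fy0.6
t22.5 cmd10.0 act10.11 push2.42 Fz-3.2 Fy1.2
t22.8 cmd12.0 act12.12 push2.50 Fz-3.6 Fy0.9
t23.2 cmd14.0 act14.18 push1.72 Fz-3.8 Fy1.1
t23.5 cmd14.7 act14.66 push2.84 Fz-3.3 Fy0.5
t23.8 cmd15.4 act15.45 push3.35 Fz-3.5 Fy0.8
t24.1 cmd16.1 act16.11 push2.84 Fz-3.3 Fy0.9
t24.5 cmd16.8 act16.84 push2.95 Fz-3.2 Fy0.5
t24.8 cmd17.5 act17.31 push4.31 Fz-2.8 Fy0.6
t25.1 cmd18.2 act17.93 push4.92 Fz-1.8 Fy1.1
t25.4 cmd18.9 act18.43 push5.74 Fz-2.1 Fy1.1
2.4950323866699335
```

Contact shows as a clear force rise from about 17.2 mm, close to the expected 18 mm, with about 3 N on the stop. Releasing and checking.

Run:
```python
from press import *
s0=bot.sense()['tcp_pos'];bot.grip(.055);s=bot.sense();print(s['time_s'],s0,s['gripper_width'],s['force'])
p=np.array(s['tcp_pos']);bot.line_to([p[0],p[1],.2],rate=.12)
bot.line_to([.45,-.16,.27],rate=.2);bot.pause(.3)
d=cam("wrist");save(d,"end");print(bot.sense()['time_s'],d['eye'])
f,t,b,w,st=tubefit(d,.11,(200,0,330,240));print(f,t,b,w,st)
c=d['image'][0:230,120:400];cv2.imwrite("pics/end.png",cv2.resize(c,None,fx=2.6,fy=2.6,interpolation=2)[:,:,::-1])
```

```text
26.075 [ 0.5314 -0.1605  0.091 ] 0.0549103835960264 [-0.6198  0.3978 -0.9593]
28.175 [ 0.5293 -0.1558  0.4312]
[ 0.0416 -0.1822] [ 0.5793 -0.1582  0.11  ] [ 0.4526 -0.1635  0.11  ] 21.0 [ 249   53   24  122 2446]
```

View pics/end.png

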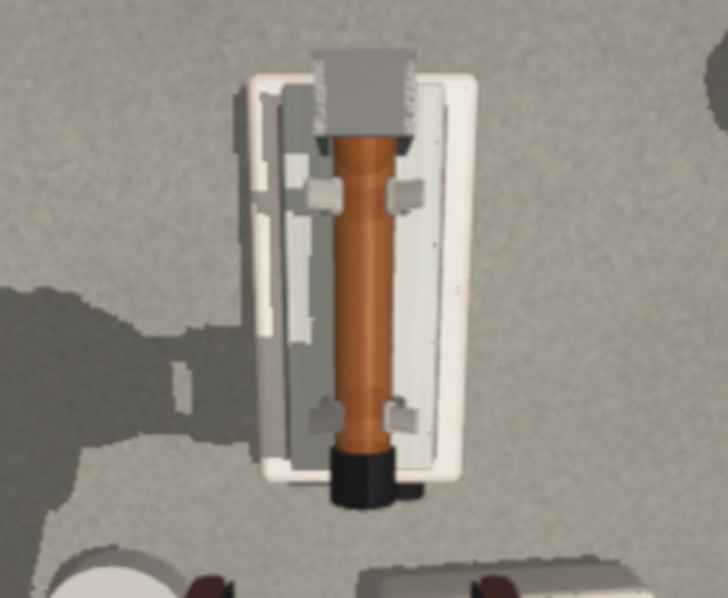

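Both clips hold the tube, which lies along the axis with its round end inside the hood and its cap joint where a home tube's should be. The gripper is clear, so I'm handing in.

```bash
python3 -c "
from station import bot
print(bot.finish_job(),bot.sense()['time_s'])"
```

```text
the job is handed in; nothing more can be done
the job is handed in; nothing more can be done
```

The job is handed in after about 28 s: the long tube is snapped into both clips and was slid into the hood until the push force rose as expected at the rubber stop (about 3 N; the tip itself is hidden by the hood), then released with the gripper clear.

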